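# Finish the filter service: hang the media basket and prime the canister

### The arm

A 6-joint arm with a two-finger parallel gripper is mounted at the origin on the work surface. World frame = base frame: x ahead of the robot, y to its left, z up, the work surface at z = 0. Lengths are in m, angles in rad, forces in N, time in s.
With the tool pointing down it reaches from about 0.325 to 0.9 m from the base axis. Payload 6.1 kg.
Tool frame: the origin (TCP) lies midway between the tips of the shut fingers; the grasp point (between the pads) lies 19 mm behind it; z points along the fingers, y is the line along which they close (so a half turn about z gives the same grasp; the last joint's range is limited). The gripper opens to 85 mm and grips with 20 to 120 N. Pads are 22 mm wide; open, the fingers measure 114 mm over their backs; the gripper's body (76 mm by 85 mm) begins 54 mm behind the grasp point. The pads swing forward as they close: fully open they stand 13 mm farther back than shut.
Start: joints at [1.146, 0.22, 1.526, -0, 1.395, -0.126], TCP at [0.184, 0.597, 0.196] pointing down, gripper open.
Joint ranges: [-2.98, 2.98], [-0.91, 2.08], [0.09, 2.57], [-1.24, 4.39], [0.2, 2.65], [-2.68, 2.68]. Speed limits (rad/s): [2.57, 2.57, 3.01, 3.14, 3.14, 3.14].

### API

Orientations are given as [roll, pitch, yaw] about the fixed x, y, z axes, in that order (R = Rz(yaw) Ry(pitch) Rx(roll)).
In Python, from plant import movep, move_l, set_joints, gripper_to, hold, inverse_kinematics, observe, get_image, get_calibration, Unreachable, job_done gives the robot as it stands. Calls block until the motion is done:
- movep(position, orientation): joint-space move of the TCP to a pose.
- move_l(position, feed=0.15, rotation=None, max_force=None): straight line of the TCP; rotation=None keeps the orientation; feed is the mean speed in m/s. With max_force (N) it stops when the force on the tool has changed by that much, and returns True; else False.
- set_joints(angles): joint-space move.
- gripper_to(opening, f_grip=None): finger opening in m; f_grip is the grip in N (None keeps the last); returns when the fingers have stopped.
- hold(seconds).
- inverse_kinematics(position, orientation): joint angles nearest the present ones, or None.
- observe(): the state.
- get_image(name): name is "scene" or "top"; returns (picture, depth): 420x560x3 uint8, red, green, blue; 420x560 float32, m along the optical axis (not along the pixel's ray), 0 where there is no reading.
- get_calibration(name): a dict with "intrinsics" (3x3 intrinsics, pixels), "world_from_camera" (4x4, takes a point from camera to world coordinates). Camera axes: x right, y down, z forward; pixel columns grow to the right and rows downward; lengths in m; the calibration is good to about 2 mm. A picture is of the moment at which its call begins. get_calibration takes no time and is no camera call.
A pose or a line that the arm cannot do raises Unreachable and nothing moves.
- job_done(): hands the job in; it is judged then, once.
The state is a dict: "time_s": time; "q": joint angles; "joint_velocities": joint speeds; "joint_torque": joint torques, N m; "eef_pos": TCP position; "tcp_rot": TCP orientation; "ft_force": force on the tool from outside, world axes, zero at the start; "torque": the same for the moment, N m; "opening": finger opening in m; "grasp_force": force on a finger pad.
Only numpy, scipy, OpenCV 4.12 (cv2) and the standard library are available. Lean on these libraries where they do the work, as an engineer would, in place of code of your own. Each camera call takes 0.05 s, during which the arm holds its last target. There are 200 camera calls.

### The job

Finish servicing the aquarium's canister filter. Hang the rinsed media basket by its handle across both prongs of the pegboard drip rack, and prime the filter with two full strokes of the plunger on its head, pushing it all the way down and letting it come all the way back up each time. Either job may come first; leave the siphon bell, shrimp tube, breeder box and tongs where they are.

Things in the scene. Friction and masses are not known exactly. Their poses are not given: they have to be found in the camera images.
- filter: Canister filter fixed to the shelf: upright grey cylinder 150 mm in diameter with a black head (156 mm wide, head top at z = 198 mm). Origin at the centre of its underside; the primer plunger is on its vertical centre line.
- primer_top (a point): Centre of the flat top of the primer plunger: a round grey mushroom cap 64 mm in diameter, 12 mm thick, on top of the filter's head. 245 mm above the table when up, 220 mm when fully down; moves with the plunger.
- primer (a joint): Stroke of the sprung plunger in m: 0 = fully up (rest), 0.025 = fully down. Moves straight down; the spring takes about 6 N to start and 13 N at the bottom, and pushes it back up when let go.
- rack: Fixed drip rack: upright pine pegboard panel 220 mm wide (own y), 240 high, 15 thick, its front face at own x = +80 mm, over a white tray (x -65 to +105 mm, y +-110, 12 high). Two level steel prongs, 8 mm thick, run from the panel along own -x at y = +36 and -36 mm to x = -45 mm, then turn up to tips at x = -55 mm. Origin on the table below the prongs, z up.
- rack_hang (a point): Point midway between the two prongs, level with their top side, 204 mm above the table (prong axes 200 mm, tops of the upturned tips 220 mm), 80 mm in front of the panel and 55 mm behind the tips; same axes as the rack.
- basket: Loose grey plastic filter media basket with white ceramic media in it: open box 80 mm (own x) by 124 mm (own y) by 70 mm high, with a rigid arched handle across its middle. Origin at the centre of its underside, z up. About 0.15 to 0.3 kg. The same turned by half a turn.
- basket_bar (a point): Centre of the level top bar of the basket's handle, 140 mm above the basket's underside. The bar runs along the basket's own y, 110 mm clear between its two uprights, 10 mm wide (own x) and 8 mm tall; there are 66 mm free between the bar and the basket's rim.
- bell: Black plastic gravel siphon bell standing mouth down, 56 mm across, 135 mm tall. Origin at the centre of its underside. Leave alone.
- shrimp_tube: White ceramic shrimp tube, square section, lying on the table: 100 mm (own x) by 50 by 52 mm. Origin at the centre of its underside. Leave alone.
- breeder: Clear acrylic breeder box with lid, 106 by 156 mm (own y), 104 mm high with the knob. Origin at the centre of its underside. Leave alone.
- tongs: Stainless tongs lying flat, 188 mm long along own x, 32 mm wide, 8 mm high. Origin at mid length on the underside. Leave alone.
Mind the look-alikes: they are no part of the job. What is shaped like the filter but blue or red is not meant.

How it is judged:
By the outcome, as a careful person would: the job done as asked, in the order asked, and still so for the second after the job is handed in, with the robot touching nothing.
It also fails if it takes over 67 s, if anything falls off the work surface, if the arm or the gripper's body presses on something with over 40 N, if the wrist force passes 120 N, or if a joint passes its speed limit or range.

## Working session

There is one attempt and no reset: what is moved stays moved. The work goes in short steps, each a Python script; the robot and the scene stay as the last script left them, time stands still between calls to the robot, and variables do not carry over. Pictures are saved under pics/ and viewed, at most 10 in all, crops included, and the job is handed in when it is done.

```bash
mkdir -p pics; cat > h.py <<'E'
import numpy as np, cv2
from plant import *
def grab(n):
    im,d=get_image(n); c=get_calibration(n); K=np.array(c["intrinsics"]); T=np.array(c["world_from_camera"])
    v,u=np.mgrid[:420,:560]
    P=np.stack([(u-K[0,2])*d/K[0,0],(v-K[1,2])*d/K[1,1],d],-1)@T[:3,:3].T+T[:3,3]
    P[d==0]=np.nan
    return im,P
E
python3 - <<'E'
from h import *
for n in("scene","top"):
    im,P=grab(n); cv2.imwrite(f"pics/{n}0.png",cv2.resize(im[:,:,::-1],(800,600))); np.savez(f"{n}0.npz",im=im,P=P)
    print(get_calibration(n)["world_from_camera"])
print(observe())
E
```

```text
[[-0.63648565 -0.72477566  0.26379207  0.3290646 ]
 [-0.77123113  0.60223042 -0.20620636  0.1837488 ]
 [-0.00941026 -0.33469205 -0.94228057  1.04489458]
 [ 0.          0.          0.          1.        ]]
[[ 0.01458568 -0.99778024  0.06497583  0.4621454 ]
 [-0.9996908  -0.0158607  -0.01915054  0.01375382]
 [ 0.02013859 -0.06467641 -0.99770306  1.65908887]
 [ 0.          0.          0.          1.        ]]
{'time_s': 0.1, 'q': array([ 1.14592118e+00,  2.21161198e-01,  1.52748698e+00,  4.60801000e-05,
        1.39468440e+00, -1.26112218e-01]), 'joint_velocities': array([-3.21317685e-03, -2.01229854e-03, -5.25526914e-04, -1.17314468e-03,
        3.08827953e-05,  2.18404430e-03]), 'joint_torque': array([ 1.19973378e-03, -4.98242891e+01, -3.90552092e+01, -2.98831328e-04,
        5.56449100e-03, -1.36912161e-05]), 'eef_pos': array([0.18370939, 0.5967695 , 0.19480519]), 'tcp_rot': array([-3.13987225e+00, -2.63837886e-04,  2.84282139e+00]), 'ft_force': array([ 0.36842718, -1.00660616,  0.14565972]), 'torque': array([-0.02108581,  0.00997385, -0.0087409 ]), 'grasp_force': 0.0, 'opening': 0.0851592365008606}
```

View pics/scene0.png

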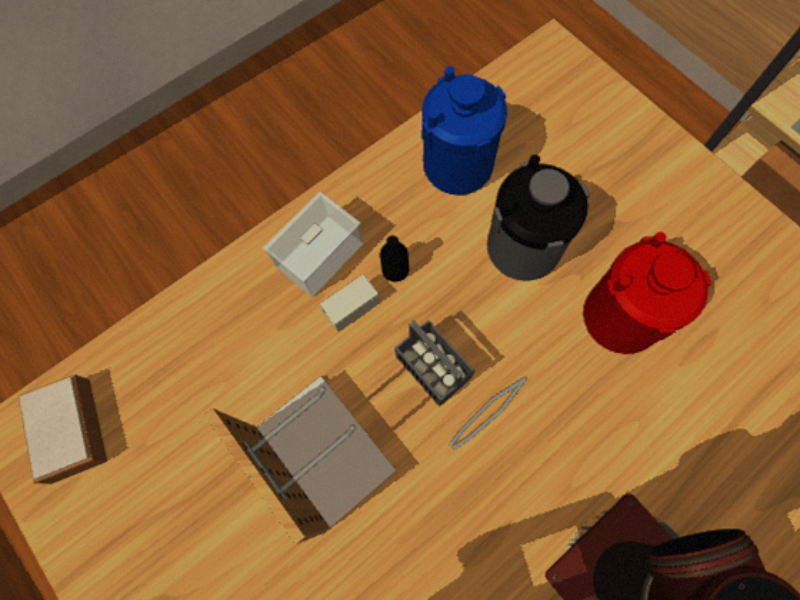

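View pics/top0.png

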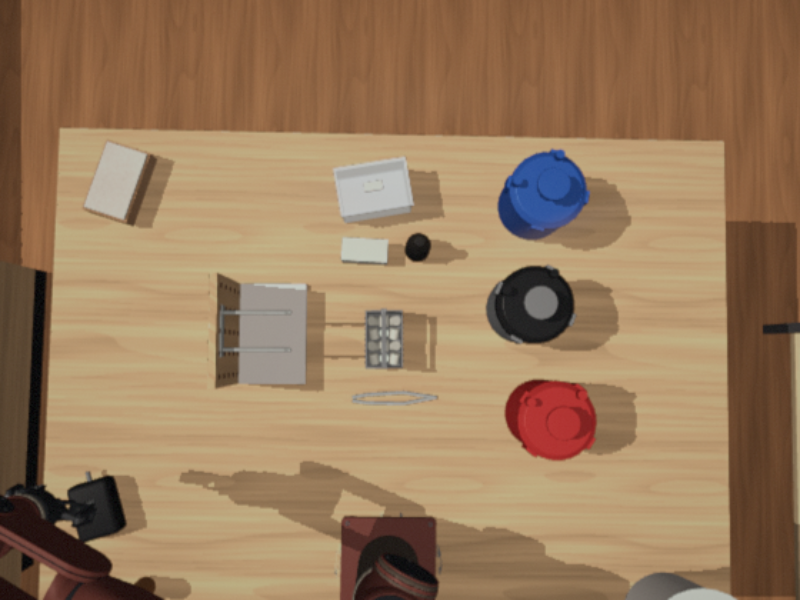

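The three canister shapes in the top view are blue (545,190), black and grey (540,303) and red (560,420). The black and grey one fits, because blue and red are excluded. The rack is at (265,330), the basket at (384,340) and the tongs at (395,398). Next I'll measure and check a crop.

```bash
python3 - <<'E'
from h import *
s=.7
for n in("top","scene"):
    f=np.load(n+"0.npz");P=f["P"];im=f["im"]
    def reg(name,x0,x1,y0,y1,z0,z1):
        m=(P[...,0]>x0)&(P[...,0]<x1)&(P[...,1]>y0)&(P[...,1]<y1)&(P[...,2]>z0)&(P[...,2]<z1)
        p=P[m]
        if len(p)<5: print(n,name,len(p));return
        r=cv2.minAreaRect((p[:,:2]*1000).astype(np.float32))
        print(n,name,len(p),"med",np.median(p,0).round(4),"lo",np.percentile(p,2,0).round(4),"hi",np.percentile(p,98,0).round(4),"rect",np.round(r[0],1),np.round(r[1],1),round(r[2],1))
    if n=="top":
        for nm,(u,v) in dict(cap=(540,303),bar=(384,340),pr1=(260,313),pr2=(260,350),tray=(270,370),panel=(218,330)).items(): print(nm,P[int(v*s),int(u*s)].round(4))
    c=[(540,303),(384,340)]
    T=np.load("top0.npz")["P"]; cap=T[212,378]; bx=T[238,269]
    reg("cap",cap[0]-.06,cap[0]+.06,cap[1]-.06,cap[1]+.06,.236,.255)
    reg("bar",bx[0]-.12,bx[0]+.12,bx[1]-.1,bx[1]+.1,.128,.155)
    reg("box",bx[0]-.12,bx[0]+.12,bx[1]-.1,bx[1]+.1,.03,.08)
    t=T[219,182]
    reg("prongs",t[0]-.1,t[0]+.15,t[1]-.12,t[1]+.06,.190,.212)
    reg("tips",t[0]-.1,t[0]+.15,t[1]-.12,t[1]-.02,.210,.226)
    reg("panel",t[0]-.2,t[0]+.2,t[1]-.02,t[1]+.2,.222,.25)
    reg("tray",t[0]-.2,t[0]+.2,t[1]-.14,t[1]+.07,.007,.02)
im=np.load("top0.npz")["im"][170:330,140:440]
cv2.imwrite("pics/crop.png",cv2.resize(im[:,:,::-1],(800,427),interpolation=cv2.INTER_CUBIC))
E
```

```text
cap [ 0.5564 -0.2814  0.2432]
bar [0.4857 0.0162 0.1441]
pr1 [0.5309 0.2546 0.2048]
pr2 [0.4619 0.2536 0.1999]
tray [0.4155 0.2618 0.0098]
panel [0.4987 0.3312 0.2274]
top cap 430 med [ 0.5565 -0.2818  0.2449] lo [ 0.5291 -0.3109  0.2388] hi [ 0.5849 -0.2537  0.2508] rect [ 556.5 -283. ] [60.3 63. ] 0.8
top bar 171 med [0.4857 0.0152 0.1442] lo [0.4266 0.0097 0.1365] hi [0.545  0.0199 0.1517] rect [485.9  14.8] [121.1   8.7] 0.9
top box 524 med [0.4885 0.0082 0.0393] lo [ 0.4266 -0.0235  0.031 ] hi [0.5475 0.0534 0.0746] rect [486.9  15.1] [123.6  80.2] 2.9
top prongs 240 med [0.4626 0.2584 0.2028] lo [0.4557 0.2045 0.196 ] hi [0.5344 0.3122 0.2094] rect [495.3 256.5] [ 77.8 116.1] 0.8
top tips 21 med [0.4628 0.1973 0.2178] lo [0.4572 0.1922 0.2112] hi [0.534  0.2124 0.2221] rect [495.7 204. ] [23.3 77. ] 89.2
top panel 571 med [0.4934 0.3364 0.2391] lo [0.3885 0.3292 0.2234] hi [0.6005 0.3456 0.2459] rect [494.8 337.6] [218.3  18.4] 0.4
top tray 2734 med [0.4964 0.2511 0.0119] lo [0.3873 0.1485 0.0072] hi [0.6428 0.3216 0.0186] rect [529.4 219.6] [209.9 397.2] 89.9
scene cap 561 med
[... 213 characters left out ...]
2] rect [487.4  17.8] [122.   11.7] 1.4
scene box 1145 med [0.4857 0.0223 0.041 ] lo [ 0.4256 -0.0215  0.0307] hi [0.5472 0.0582 0.073 ] rect [487.5  17.6] [124.5  81.8] 1.1
scene prongs 427 med [0.4651 0.2604 0.2037] lo [0.4574 0.2063 0.1997] hi [0.5366 0.312  0.2085] rect [497.7 258.7] [ 80.9 111.7] 0.5
scene tips 41 med [0.4644 0.2002 0.2176] lo [0.4582 0.1945 0.2111] hi [0.5359 0.2063 0.2219] rect [497.4 200.8] [79.3 11.7] 1.1
scene panel 1090 med [0.4898 0.339  0.2401] lo [0.3893 0.3322 0.2241] hi [0.6008 0.3478 0.2432] rect [496.4 340.4] [219.8  15.9] 0.5
scene tray 4372 med [0.4828 0.2574 0.0126] lo [0.3908 0.1908 0.0087] hi [0.6022 0.322  0.0164] rect [534.4 247. ] [179.5 349.8] 77.9
```

View pics/crop.png

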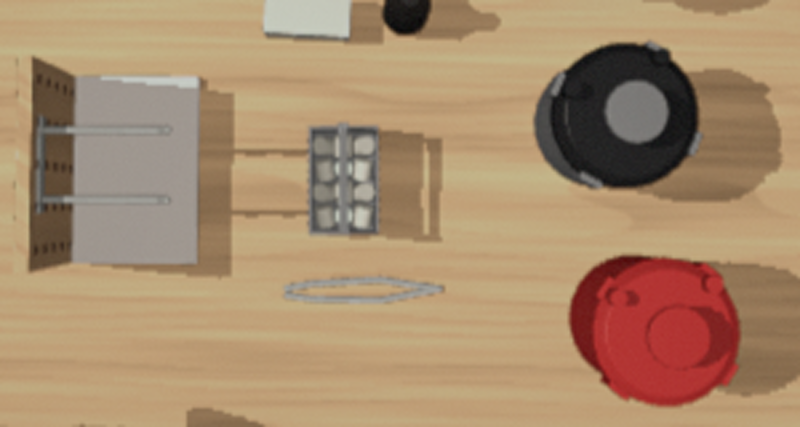

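The crop confirms it: the only black-headed canister with a grey cap is at about (637,112), and the one below it is red. The basket at (343,180) has its bar parallel to the rack's cross direction. I'll hang the basket first.

```bash
python3 - <<'E'
from h import *
D=[np.pi,0,np.radians(1)]
o=observe()
move_l([*o["eef_pos"][:2],0.40],feed=.3)
movep([.4865,.0165,.36],D)
print(move_l([.4865,.0165,.121],feed=.15,max_force=15))
gripper_to(0.0,60); o=observe(); print(o["opening"],o["grasp_force"],o["eef_pos"])
move_l([.4865,.0165,.224],feed=.08)
o=observe(); print(o["time_s"],o["opening"],o["grasp_force"],o["ft_force"],o["eef_pos"])
move_l([.4965,.09,.224],feed=.12)
for n in("top","scene"):
    im,P=grab(n); np.savez(n+"1.npz",im=im,P=P)
    m=(P[...,0]>.40)&(P[...,0]<.6)&(P[...,1]>.03)&(P[...,1]<.16)&(P[...,2]>.1)&(P[...,2]<.185)
    print(n,np.percentile(P[m],[2,50,98],axis=0).round(3))
cv2.imwrite("pics/s1.png",cv2.resize(im[160:400,120:440,::-1],(800,600)))
E
```

```text
False
-4.248433686674497e-05 0.0 [0.48649681 0.01649635 0.12099044]
7.2167 -4.4020881786959174e-05 0.0 [ 0.00794013  0.63956522 -0.79402537] [0.48609819 0.01652665 0.22327858]Traceback (most recent call last):
  File "<stdin>", line 14, in <module>
    return _quantile_unchecked(
        a, q, axis, out, overwrite_input, method, keepdims, weights)
    return _ureduce(a,
                    func=_quantile_ureduce_func,
    ...<5 lines>...
                    overwrite_input=overwrite_input,
                    method=method)
    r = func(a, **kwargs)
    result = _quantile(arr,
                       quantiles=q,
    ...<2 lines>...
                       out=out,
                       weights=wgt)
    slices_having_nans = np.isnan(arr[-1, ...])
                                  ~~~^^^^^^^^^
IndexError: index -1 is out of bounds for axis 0 with size 0
```

The grasp missed, since the fingers shut to 0. I'll look before doing anything else.

```bash
python3 - <<'E'
from h import *
im,P=grab("scene");np.savez("scene1.npz",im=im,P=P)
cv2.imwrite("pics/s1.png",cv2.resize(im[150:390,120:440,::-1],(800,600)))
im,P=grab("top")
cv2.imwrite("pics/t1.png",cv2.resize(im[170:330,160:400,::-1],(780,520)))
o=observe();print(o["eef_pos"],o["tcp_rot"],o["opening"],o["ft_force"])
E
```

```text
[0.49647027 0.08933156 0.22398161] [3.14136884e+00 6.16218986e-05 1.65626989e-02] 0.00031560898494827067 [-0.17516772 -0.59750699  0.2282455 ]
```

View pics/s1.png

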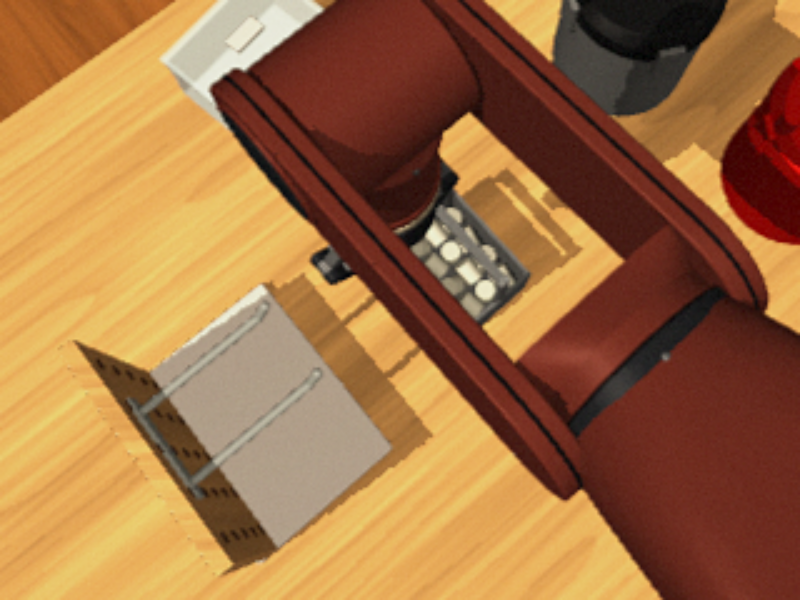

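View pics/t1.png

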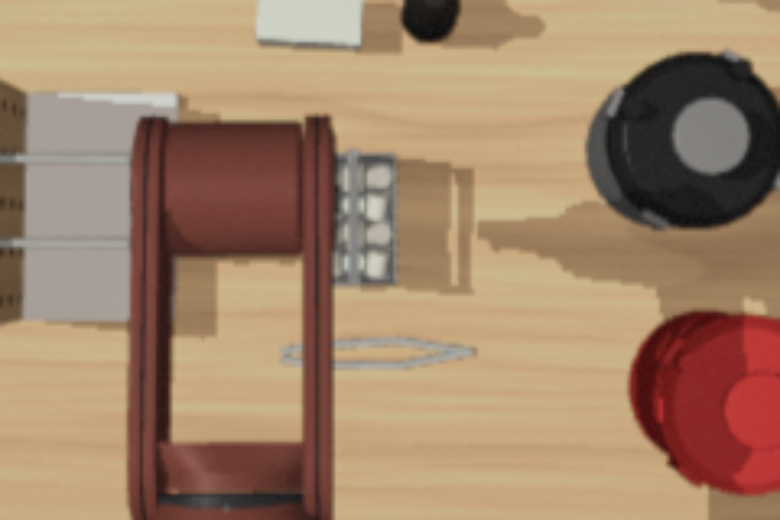

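The view shows the basket undisturbed, with its bar at top-crop (352,218) and the gripper hidden under the arm. I'll compare the real finger positions with the reported pose, using depth in a clear spot.

```bash
python3 - <<'E'
from h import *
D=[np.pi,0,np.radians(1)]
gripper_to(.085)
move_l([.4865,.0165,.175],feed=.15)
o=observe(); print(o["eef_pos"],o["opening"],o["q"],o["time_s"])
im,P=grab("scene")
c=im[190:310,220:380,::-1]
cv2.imwrite("pics/s2.png",cv2.resize(c,(800,600),interpolation=cv2.INTER_CUBIC)); np.savez("s2.npz",im=im,P=P)
for z in np.arange(.13,.27,.01):
    m=(abs(P[...,0]-.4865)<.1)&(abs(P[...,1]-.0165)<.09)&(abs(P[...,2]-z)<.005)
    p=P[m]
    if len(p): print(round(z,2),len(p),p.min(0).round(3)[:2],p.max(0).round(3)[:2])
E
```

```text
[0.48686623 0.01663721 0.17550157] 0.08441173601879662 [-1.28201924e-01 -9.95240084e-02  1.90008704e+00  4.08812655e-04
  1.34030406e+00  1.42552792e+00] 9.6583
0.13 4 [0.428 0.022] [0.547 0.024]
0.14 66 [0.426 0.015] [0.549 0.025]
0.15 21 [0.427 0.017] [0.546 0.023]
0.23 6 [0.476 0.061] [0.48  0.072]
0.24 5 [0.475 0.064] [0.482 0.073]
0.25 5 [0.476 0.061] [0.479 0.072]
0.27 20 [ 0.473 -0.051] [0.487 0.088]
```

View pics/s2.png

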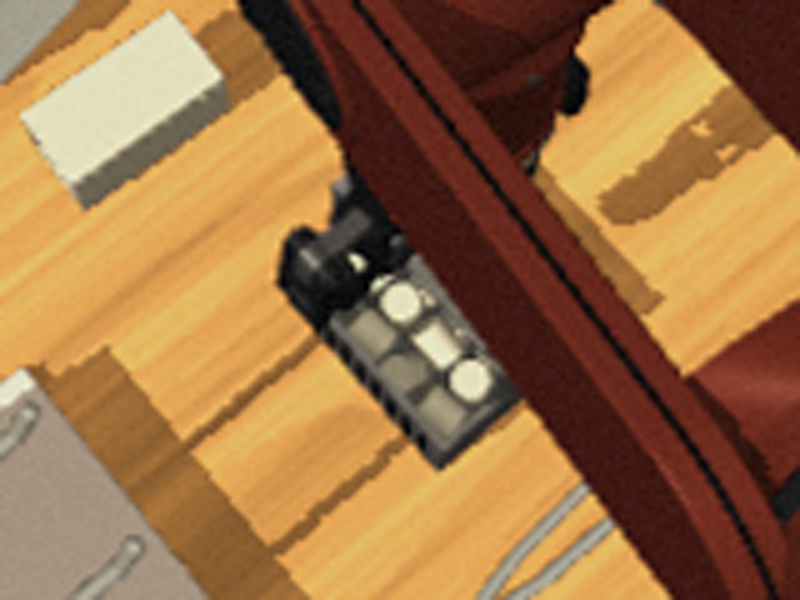

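Finger geometry agrees with the reported pose: outer finger at y≈0.073, which is TCP + 57 mm. I'll retry with a stepped close and log each step.

```bash
python3 - <<'E'
from h import *
print(move_l([.4865,.0165,.119],feed=.1,max_force=15))
for w in(.04,.02,.012,.008,.004):
    gripper_to(w,40); o=observe(); print(w,round(o["opening"],4),o["grasp_force"],o["ft_force"].round(2),o["eef_pos"].round(4),round(o["time_s"],2))
im,P=grab("scene"); np.savez("s3.npz",im=im,P=P)
m=(abs(P[...,0]-.4865)<.08)&(abs(P[...,1]-.0165)<.06)&(abs(P[...,2]-.143)<.008)
p=P[m]; print(len(p)); 
for x in np.arange(.42,.56,.02):
    q=p[abs(p[:,0]-x)<.01]
    if len(q): print(round(x,2),len(q),np.median(q,0).round(4))
E
```

```text
False
0.04 0.0397 0.0 [ 0.15  0.11 -0.2 ] [0.4866 0.0165 0.1191] 10.93
0.02 0.0199 0.0 [-0.16 -0.52  0.12] [0.4865 0.0165 0.119 ] 11.26
0.012 0.012 0.0 [ 0.06  0.2  -0.61] [0.4865 0.0165 0.119 ] 11.51
0.008 0.0079 0.0 [ 0.85  0.59 -0.1 ] [0.4865 0.0165 0.119 ] 11.72
0.004 0.0039 0.0 [ 0.26  0.34 -0.2 ] [0.4865 0.0165 0.119 ] 11.94
1
0.54 1 [0.5426 0.0243 0.136 ]
```

```bash
python3 - <<'E'
from h import *
gripper_to(.05)
print(move_l([.4865,.0165,.18],feed=.15,max_force=8))
gripper_to(0)
r=move_l([.4865,.0165,.11],feed=.03,max_force=4); o=observe(); print(r,o["eef_pos"].round(4),o["ft_force"].round(2),o["time_s"])
move_l([.4865,.0165,.17],feed=.15)
movep([.4,-.15,.3],[np.pi,0,0])
for n in("scene","top"):
    im,P=grab(n); np.savez(n+"4.npz",im=im,P=P)
    m=(abs(P[...,0]-.4865)<.1)&(abs(P[...,1]-.0165)<.08)&(abs(P[...,2]-.143)<.01)
    p=P[m]; print(n,len(p),np.median(p,0).round(4), cv2.minAreaRect((p[:,:2]*1000).astype(np.float32)))
o=observe();print(o["eef_pos"],o["time_s"])
cv2.imwrite("pics/t4.png",cv2.resize(im[170:330,220:440,::-1],(800,582)))
E
```

```text
False
False [0.4866 0.0165 0.1101] [ 0.14 -1.38 -0.69] 16.0667
scene 250 [0.4844 0.0179 0.1443] ((487.461181640625, 17.835742950439453), (122.40190124511719, 11.661497116088867), 1.3727843761444092)
top 171 [0.4857 0.0143 0.1441] ((486.0052490234375, 14.767559051513672), (121.37682342529297, 8.702638626098633), 0.9224053025245667)
[ 0.39994856 -0.14880555  0.29828876] 17.625
```

View pics/t4.png

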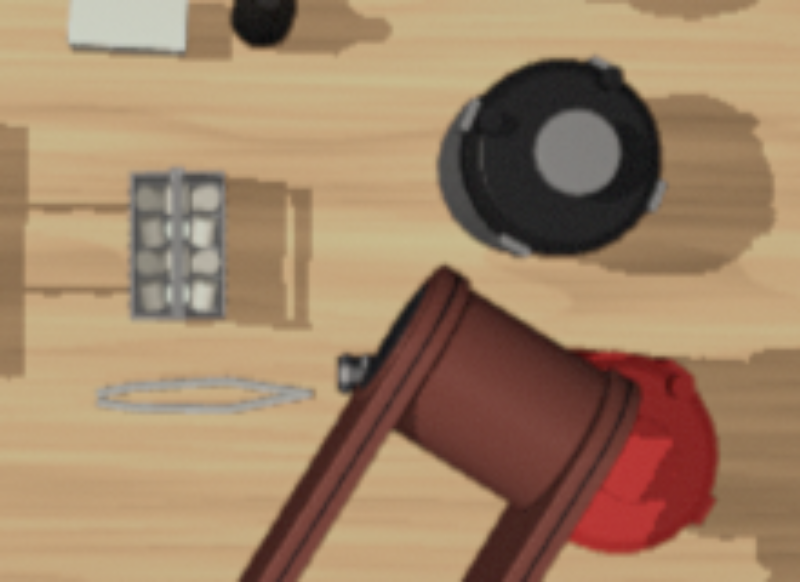

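The bar hasn't moved (0.486, 0.016, 0.144), yet the shut fingers passed through that spot without contact. So the reported pose doesn't match where the fingers really are. I'll check the gripper, as the cameras see it, against the reported TCP.

```bash
python3 - <<'E'
from h import *
# clear, well-visible pose in front of cameras
movep([.45,-.12,.35],[np.pi,0,0])
o=observe();print(o["eef_pos"].round(4),o["tcp_rot"].round(3),o["q"].round(4))
def dif(n,P,im,f):
    d=np.abs(im.astype(int)-f["im"].astype(int)).sum(-1)>60
    return d
for n in("scene","top"):
    im,P=grab(n)
    blk=(im.max(-1)<70)
    for z in np.arange(.34,.50,.02):
        m=(abs(P[...,0]-.45)<.12)&(abs(P[...,1]+.12)<.12)&(abs(P[...,2]-z)<.01)
        p=P[m]
        if len(p): print(n,round(z,2),len(p),np.percentile(p,[3,97],axis=0)[:,:2].round(3).tolist())
f=np.load("top0.npz");P=f["P"]
print("start, TCP .184 .597 .195")
for z in np.arange(.16,.40,.02):
    m=(abs(P[...,0]-.184)<.13)&(abs(P[...,1]-.597)<.13)&(abs(P[...,2]-z)<.01);p=P[m]
    if len(p): print(round(z,2),len(p),np.percentile(p,[3,97],axis=0)[:,:2].round(3).tolist())
m=(abs(P[...,0])<.2)&(abs(P[...,1])<.2)&(P[...,2]>.008)&(P[...,2]<.06);print("base",np.percentile(P[m],[2,98],axis=0).round(3))
E
```

```text
[ 0.4506 -0.1188  0.3493] [-3.141e+00  1.000e-03  3.000e-03] [-4.2710e-01 -2.2130e-01  1.6857e+00 -2.0000e-04  1.6784e+00  1.1404e+00]
scene 0.38 2 [[0.443, -0.112], [0.444, -0.112]]
scene 0.4 27 [[0.44, -0.123], [0.444, -0.108]]
scene 0.42 15 [[0.439, -0.128], [0.444, -0.105]]
scene 0.44 85 [[0.438, -0.115], [0.453, -0.083]]
scene 0.46 60 [[0.434, -0.123], [0.442, -0.067]]
scene 0.48 279 [[0.433, -0.101], [0.462, -0.057]]
top 0.46 3 [[0.438, -0.07], [0.457, -0.062]]
top 0.48 42 [[0.439, -0.07], [0.461, -0.059]]
start, TCP .184 .597 .195
0.24 4 [[0.177, 0.545], [0.207, 0.637]]
0.26 33 [[0.172, 0.54], [0.208, 0.642]]
0.28 20 [[0.173, 0.529], [0.21, 0.646]]
0.3 135 [[0.154, 0.523], [0.215, 0.659]]
0.32 112 [[0.154, 0.525], [0.215, 0.655]]
0.34 188 [[0.155, 0.528], [0.213, 0.655]]
0.36 80 [[0.161, 0.535], [0.22, 0.631]]
0.38 116 [[0.17, 0.557], [0.221, 0.597]]
base [[-0.058 -0.12   0.008]
 [ 0.16   0.126  0.048]]
```

The fingers as seen sit about 30 mm above the reported height: lowest points at 0.38–0.40 for a reported TCP z of 0.349, and the same at the start pose. Sideways they agree. I'll calibrate the height with a light touch on bare table.

```bash
python3 - <<'E'
from h import *
gripper_to(0)
move_l([.45,-.12,.03],feed=.25)
r=move_l([.45,-.12,-.06],feed=.03,max_force=5); o=observe(); print(r,o["eef_pos"].round(4),o["ft_force"].round(2),o["time_s"])
move_l([.45,-.12,.08],feed=.2)
E
```

```text
True [ 0.45   -0.12   -0.0355] [-1.74  0.73  7.85] 21.7583
```

Contact came at a reported z of −0.0355, so true z = reported + 0.035. I'll redo the grasp with that correction.

```bash
cat >> h.py <<'E'
OFF=.035
def ml(x,y,z,**k): return move_l([x,y,z-OFF],**k)
E
python3 - <<'E'
from h import *
D=[np.pi,0,np.radians(1)]
ml(.45,-.12,.26,feed=.25); gripper_to(.085)
movep([.4865,.0165,.26-OFF],D)
print(ml(.4865,.0165,.121,feed=.12,max_force=10))
gripper_to(0.0,60); o=observe(); print(o["opening"],o["grasp_force"],o["eef_pos"])
if o["opening"]>.006:
    ml(.4865,.0165,.224,feed=.08); hold(.3)
    o=observe(); print(o["time_s"],o["opening"],o["grasp_force"],o["ft_force"],o["eef_pos"])
    ml(.4965,.09,.224,feed=.1); hold(.3)
    for n in("top","scene"):
        im,P=grab(n)
        m=(P[...,0]>.42)&(P[...,0]<.58)&(P[...,1]>.03)&(P[...,1]<.15)&(P[...,2]>.1)&(P[...,2]<.185)
        p=P[m]; print(n,len(p)); 
        if len(p): print(np.percentile(p,[2,50,98],axis=0).round(3))
        cv2.imwrite(f"pics/{n}5.png",cv2.resize(im[160:400,120:440,::-1],(800,600)))
E
```

```text
False
0.008492230273968225 58.65806579589844 [0.48665782 0.01662354 0.0861884 ]
28.3667 0.008627064801532915 58.38219702243805 [-0.77456472 -0.07307854 -1.96471883] [0.48636427 0.01650378 0.18876752]
top 123
[[0.436 0.059 0.102]
 [0.444 0.1   0.137]
 [0.45  0.125 0.178]]
scene 530
[[0.435 0.05  0.106]
 [0.47  0.066 0.144]
 [0.555 0.131 0.176]]
```

View pics/scene5.png

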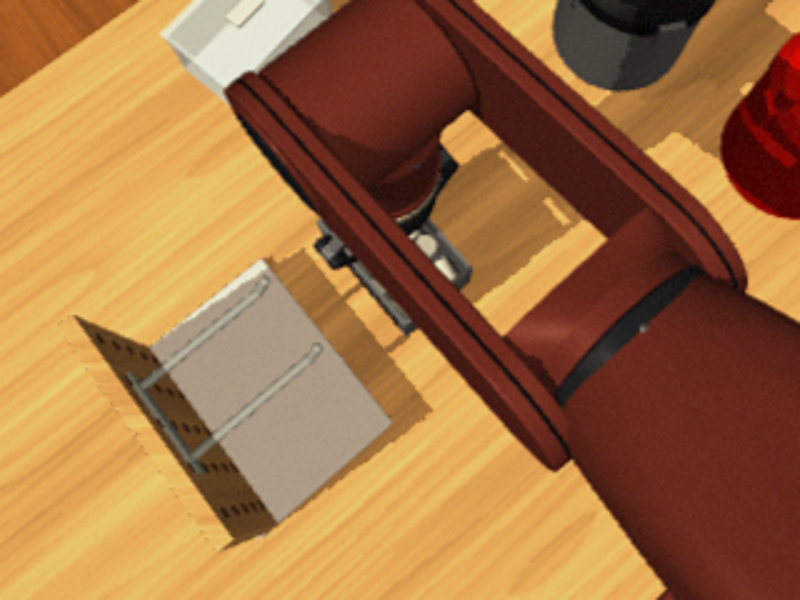

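The basket is gripped and hangs level below the wrist at (400,290), about 0.09 in y and with its rim near 0.175. The rack is clear to the left, so I'll hang it.

```bash
python3 - <<'E'
from h import *
x,y=.4965,.2515
print(ml(x,y,.224,feed=.08,max_force=10))
r=ml(x,y,.187,feed=.04,max_force=6); o=observe(); print(r,o["eef_pos"].round(4),o["ft_force"].round(2),o["grasp_force"],o["time_s"])
if o["eef_pos"][2]<.160:
    gripper_to(.05); 
    o=observe(); print(o["eef_pos"].round(4),o["ft_force"].round(2))
    print(ml(x,y,.31,feed=.12,max_force=8)); 
    movep([.5575,-.2795,.30-OFF],[np.pi,0,0]); gripper_to(0)
    o=observe(); print(o["eef_pos"].round(4),o["time_s"])
for n in("scene","top"):
    im,P=grab(n); np.savez(n+"6.npz",im=im,P=P)
    m=(abs(P[...,0]-x)<.08)&(abs(P[...,1]-y)<.07)&(P[...,2]>.205)&(P[...,2]<.235)
    p=P[m]; print(n,len(p),np.median(p,0).round(4) if len(p) else 0)
cv2.imwrite("pics/t6.png",np.hstack([cv2.resize(np.load("scene6.npz")["im"][190:400,140:350,::-1],(400,400)),cv2.resize(im[170:310,130:270,::-1],(400,400))]))
E
```

```text
False
True [0.496  0.2514 0.154 ] [-0.65 -0.08  4.6 ] 59.16753709316254 32.6417
[0.4949 0.251  0.1524] [-0.07  0.03 -0.15]
False
[ 0.5576 -0.2794  0.265 ] 36.75
scene 441 [0.4946 0.2511 0.2121]
top 263 [0.4976 0.2482 0.2105]
```

View pics/t6.png

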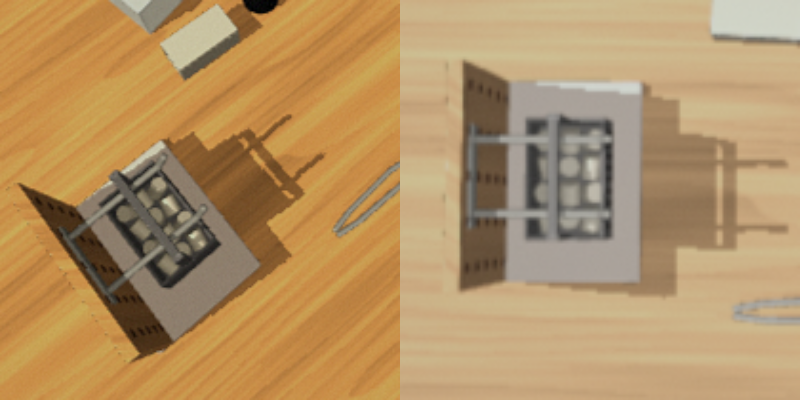

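The basket's bar lies across both prongs, at (150,215) in the left half and (553,175) in the right half, and it hangs free. Now I'll do the two primer strokes on the grey cap.

```bash
python3 - <<'E'
from h import *
x,y=.557,-.2805
for i in range(2):
    ml(x,y,.252,feed=.1); hold(.2)
    r=ml(x,y,.214,feed=.03,max_force=30); o=observe(); print(r,o["eef_pos"].round(4),o["ft_force"].round(2)); hold(.3)
    print(observe()["ft_force"].round(1))
    ml(x,y,.275,feed=.06); hold(.5)
    o=observe(); print(o["ft_force"].round(2),o["time_s"])
ml(x,y,.32,feed=.15)
movep([.4,-.12,.38],[np.pi,0,0])
hold(.3)
for n in("scene","top"):
    im,P=grab(n)
    m=(abs(P[...,0]-x)<.02)&(abs(P[...,1]-y)<.02); print(n,"cap",np.nanmedian(P[m],0).round(4))
    m=(abs(P[...,0]-.4965)<.08)&(abs(P[...,1]-.2515)<.07)&(P[...,2]>.205)&(P[...,2]<.235)
    print("bar",m.sum(),np.median(P[m],0).round(4))
print(observe()["time_s"])
E
```

```text
True [ 0.5572 -0.2807  0.1856] [-3.88  2.71 12.39]
[-4.2  2.6 11.9]
[ 0.18 -0.72 -0.04] 40.7667
True [ 0.5573 -0.2807  0.1856] [-4.    2.7  12.46]
[-4.9  2.7 10.9]
[0.32 0.18 0.11] 44.4333
scene cap [ 0.555  -0.2756  0.2452]
bar 448 [0.493  0.2508 0.2119]
top cap [ 0.5564 -0.2805  0.2451]
bar 250 [0.4935 0.2481 0.2108]
46.2417
```

Both strokes ended in a 30 N rise. The spring gives only 13 N, so the plunger reached its stop each time, and the cap is back up at 0.245. The basket is still hanging and the arm is clear, so I'm handing in.

```bash
python3 -c "
from plant import *
print(job_done())"
```

```text
the job is handed in; nothing more can be done
None
```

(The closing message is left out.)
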